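Gauge a dowel in the tapered slot

ROBOT

A 6-joint arm with a two-finger parallel gripper is mounted at the origin on the work surface; the furniture and walls round the work are solid. World frame = base frame: x ahead of the robot, y to its left, z up, the work surface at z = 0. Lengths are in m, angles in rad, forces in N, time in s.
With the tool pointing down it reaches from about 0.275 to 0.85 m from the base axis. Payload 19 kg.
Tool frame: the origin (TCP) lies midway between the tips of the shut fingers; the grasp point (between the pads) lies 19 mm behind it (arm.pinch_z is the distance from the TCP to the grasp point, in m); z points along the fingers, y is the line along which they close (so a half turn about z gives the same grasp; the last joint's range is limited). The gripper opens to 85 mm and grips with 20 to 120 N. Pads are 22 mm wide; open, the fingers measure 114 mm over their backs; the gripper's body (76 mm by 85 mm) begins 54 mm behind the grasp point. The pads swing forward as they close: fully open they stand 13 mm farther back than shut.
Start: joints at [-1.391, 0.15, 1.437, -0, 1.554, -0.134], TCP at [0.177, -0.547, 0.231] pointing down, gripper open.
Joint ranges: [-2.8, 2.8], [-0.68, 2.1], [0.12, 2.68], [-1.39, 4.53], [0.16, 2.79], [-2.81, 2.81]. Speed limits (rad/s): [1.89, 1.89, 2.22, 3.01, 3.01, 3.01].

INTERFACE

Orientations are given as a unit quaternion [x, y, z, w].
In Python, from plant import arm gives the robot as it stands.
- The arm moves only by the tool servo_tool, never from a script. Its argument "rows" is a list of rows, each a list of 5 numbers: the shift along the tool's x, y, z in mm, then the turn about the tool's z in rad, then the finger opening in mm, from 0 to 85.4. In form: [[tx, ty, tz, spin, fingers], ...]. A call has 1 to 8 rows; each row shifts and turns the commanded pose from where the row before left it, along the tool's axes as they then stand; what a row does not reach is not made up. A row lasts 1/10 s, in which the tool goes at most 50 mm and 8.59 degrees, less where a joint would pass 70% of its speed; a pose out of reach is approached as far as the arm can. A call with a gripper value outside its range is refused whole. The fingers move at their own pace and stop on an object; "squeeze" is the grip in N (left out, the last holds). Time passes only in rows, so rows that do not move let the fingers close. It gives the time, the measured TCP pose, the force, the opening and the grip force at its end, in the units of the state.
- arm.sense(): the state, without advancing time (a new reading comes with each control period).
- arm.capture(name): name is "side" or "top"; returns a dict with "frame" (400x640x3 uint8, blue, green, red), "fx", "fy", "cx", "cy" (pixels), "D" ([k1, k2, p1, p2, k3] as OpenCV has them; the pictures are not rectified), "origin" and "rotation" of the camera in the world. Camera axes: x right, y down, z forward; pixel columns grow to the right and rows downward; lengths in m; the calibration is good to about 2 mm. A picture is of the moment at which its call begins. There is no depth.
- arm.close_job(): hands the job in; it is judged then, once.
Trained networks look in a picture, given as the dict that the camera call returned (one of the last four; its "shot" number tells which), for a name from the list of things; names that differ only in an ending like _2 or _b are one class to them, and where a whole thing is asked for, a point or a joint stands for the part that bears it (a point fixed in the world has none). Each returns a list of dicts, best first, with "p" (0 to 1); they miss things now and then, are a little off and sometimes report something else, mostly with a low value. They report only what shows in the picture. A call takes as long as a camera call. They do not tell look-alikes from the thing itself.
- arm.recognise(picture, query): "bbox" ([left, top, width, height] in pixels, round what is visible of it).
- arm.landmark_of(picture, query): "point" ([column, row] in pixels: a listed point, or the origin of a listed thing).
The state is a dict: "time": time; "joint_pos": joint angles; "joint_vel": joint speeds; "joint_efforts": joint torques, N m; "eef_pos": TCP position; "tcp_rot": TCP orientation; "wrist_force": force on the tool from outside, world axes, zero at the start; "moment": the same for the moment, N m; "grip_width": opening from 0.0 (shut) to 1.0 (fully open); "finger_force": force on a finger pad.
Only numpy, scipy, OpenCV 4.12 (cv2) and the standard library are available. Lean on these libraries where they do the work, as an engineer would, in place of code of your own. Each camera call takes 0.05 s, during which the arm holds its last target. There are 200 camera calls.

TASK

Measure the longer of the two dowels in the taper gauge: stand it in the wide end of the slot, then slide it gently along toward the narrow end until it wedges firmly between both bars. Leave it wedged there, standing upright on the base board, and only then slide the cursor up behind it until the cursor's arm just touches the dowel, so that the reading stays set. Press nothing hard (25 N would already spoil the gauge) and leave the shorter dowel in its stand.

Things in the scene. Friction and masses are not known exactly. Their poses are not given: they have to be found in the camera images.
- gauge: Taper gauge, fixed on the bench: a 340 x 130 x 12 mm plywood board with two 35 mm high steel bars on it, the slot between them. Origin: centre of the board's underside. +x runs along the slot from its wide to its narrow end, z up. Slot floor (board top) at z = 12 mm, bar tops at z = 47 mm; slot mouth at x = -75 mm, narrow end at x = +125 mm.
- straight_bar: The straight steel bar of the gauge (330 x 26 x 35 mm), fixed. Same axes as the gauge, origin on the board's top (12 mm over the gauge's origin). Its slot face is the plane y = -15 mm.
- tapered_bar: Oblique steel bar, 200 x 26 x 35 mm, screwed down. This pose is that of its seat (axes as the gauge, 12 mm above the gauge's origin) and does not show its setting d, a shift along y of -3 to +3 mm, new each time. Its slot face is y = d + 17 mm - 0.12 (x + 75 mm): the mouth is 29 to 35 mm wide and the dowel stops somewhere between x = -3 and +53 mm; only touch tells where.
- long_dowel_mid (a point): Centre of the longer dowel, the one to gauge: a loose plain wooden rod of about 20 mm diameter, 110 mm long, 60 g, axis along z; its foot is 55 mm below this point. It starts upright in one of the two holes of the stand.
- short_dowel_mid (a point): Centre of the shorter dowel, 20 mm diameter, 70 mm long, upright in the stand's other hole; it stays there.
- stand: Dark wooden block 150 x 60 x 35 mm, fixed, with two 22 mm holes 20 mm deep at x = -40 and +40 mm on its long axis, one dowel in each. Origin: centre of its underside; z up.
- cursor_grip (a point): Grip point of the aluminium cursor: an upright fin 14 mm thick along the gauge's x, 24 mm wide along y, rising from z = 57 to 95 mm over the bench on a saddle that slides on the straight bar. This point is on the fin's centre line 81.5 mm over the bench.
- cursor_face (a point): Point on the front face of the cursor's arm: the arm reaches forward and over the slot (top 60.5 mm over the bench) and hangs down into it as a tongue 8 mm square, from 20.5 mm over the bench up. The point is on the tongue, 32.5 mm over the bench, 45 mm ahead (+x of the gauge) of the fin's centre line, at gauge y = -5 mm. Axes as the gauge. It touches the dowel when 10 mm behind its axis.
- cursor: The cursor as a whole (its saddle is 36 mm long). Axes as the gauge, origin under the saddle, 34 mm below the grip point. It slides along the gauge by up to 220 mm from its park behind the mouth, against 1.5 N of friction, and stays where it is left.
- long_dowel: The longer dowel as a body; origin at the centre of its foot. Slid along the slot it comes to bear on both bars, at gauge y = -5 mm, only if it is free to shift sideways (held fast, it rubs on one bar and stops early); pushed high above the bars it tips. Pressed home with some 8 N it stays stuck when let go.
Things that resemble listed ones, but are neither listed nor needed, are in the scene too. Leave any turquoise or yellow look-alike of the long_dowel alone.

How it is judged:
On the way, in this order (a step that is already met when the one before it is completed fails the run):
1. the longer dowel stands upright on the board in the wide end of the slot (z of long_dowel_mid in the frame of gauge below 0.071 m and angle between long_dowel_mid's own z axis and vertical below 0.1 rad and x of long_dowel_mid in the frame of gauge between -0.085 and -0.02 m and y of long_dowel_mid in the frame of gauge between -0.01 and 0.012 m), for 0.1 s.
2. it is wedged: pressed against both bars at once (over 1.5 N each), the cursor still well away (z of long_dowel_mid in the frame of gauge below 0.071 m and angle between long_dowel_mid's own z axis and vertical below 0.1 rad and contact force between long_dowel and straight_bar above 1.5 N and contact force between long_dowel and tapered_bar above 1.5 N and x of long_dowel_mid in the frame of cursor_face above 0.02 m), for 0.2 s.
3. the dowel is let go and the cursor's arm touches it (within 3.5 mm) (z of long_dowel_mid in the frame of gauge below 0.071 m and angle between long_dowel_mid's own z axis and vertical below 0.1 rad and x of long_dowel_mid in the frame of cursor_face below 0.0135 m and contact force between the fingers and long_dowel below 0.1 N), for 0.1 s.
At the end, for the whole second after the job is handed in: The longer dowel stands at rest and upright (within 0.1 rad) on the board, still wedged against both bars (over 0.2 N on each), released, with the front face of the cursor's arm touching it from behind (within 3.5 mm) (z of long_dowel_mid in the frame of gauge below 0.071 m and angle between long_dowel_mid's own z axis and vertical below 0.1 rad and contact force between long_dowel and straight_bar above 0.2 N and contact force between long_dowel and tapered_bar above 0.2 N and x of long_dowel_mid in the frame of cursor_face between 0 and 0.0135 m and linear speed of long_dowel below 0.01 m/s).
It fails at once if the dowel is pressed on a bar with more than 25 N (contact force between long_dowel and straight_bar above 25 N or contact force between long_dowel and tapered_bar above 25 N).
It fails at once if the cursor is pressed on the dowel with more than 25 N (contact force between cursor and long_dowel above 25 N).
It fails at once if the shorter dowel leaves its hole or is shoved (distance of short_dowel_mid from where it was at the start of the episode above 0.02 m).
It also fails if it takes over 72 s, if anything falls off the work surface, if the arm or the gripper's body presses on something with over 40 N, if the wrist force passes 120 N, or if a joint passes its speed limit or range.

## Working session

There is one attempt and no reset: what is moved stays moved. The work goes in short steps, Python scripts to look and compute and a tool call to move; the robot and the scene stay as the last step left them, time stands still between calls to the robot, and variables do not carry over. Pictures are saved under pics/ and viewed, at most 10 in all, crops included, and the job is handed in when it is done.

Besides the shell and the picture viewer there is one more tool, called after "Call:" as name(argument=value, ...) on one line, values as JSON. servo_tool: Moves the arm, as the interface text tells. Its arguments: {"type":"object","properties":{"rows":{"type":"array","items":{"type":"array","items":{"type":"number"}}},"squeeze":{"type":"number"}},"required":["rows"]}

```bash
mkdir -p pics
cat > h.py <<'E'
import numpy as np, cv2
from plant import arm
from scipy.spatial.transform import Rotation as R
def K(c): return np.array([[c['fx'],0,c['cx']],[0,c['fy'],c['cy']],[0,0,1.]])
def Rot(c):
    r=np.array(c['rotation'],float)
    return r if r.shape==(3,3) else R.from_quat(r).as_matrix()
def ray(c,p):
    u=cv2.undistortPoints(np.array([[p]],float),K(c),np.array(c['D'],float))[0,0]
    return np.array(c['origin']),Rot(c)@np.array([u[0],u[1],1])
def onz(c,p,z):
    o,d=ray(c,p); return o+d*(z-o[2])/d[2]
def tri(c1,p1,c2,p2):
    o1,d1=ray(c1,p1);o2,d2=ray(c2,p2);d1=d1/np.linalg.norm(d1);d2=d2/np.linalg.norm(d2)
    t=np.linalg.lstsq(np.c_[d1,-d2],o2-o1,rcond=None)[0]
    a=o1+d1*t[0];b=o2+d2*t[1];return (a+b)/2,np.linalg.norm(a-b)
def proj(c,P):
    r=Rot(c).T
    return cv2.projectPoints(np.array(P,float).reshape(-1,1,3),cv2.Rodrigues(r)[0],-r@np.array(c['origin']),K(c),np.array(c['D'],float))[0][:,0]
E
python3 - <<'E'
from h import *
np.set_printoptions(precision=4,suppress=True)
s=arm.sense();print(s['time'],s['tcp_rot'],arm.pinch_z)
for n in('top','side'):
    c=arm.capture(n);cv2.imwrite(f'pics/{n}0.png',c['frame']);print(n,np.array(c['origin']),c['fx'],Rot(c)[:,2])
    for q in['gauge','straight_bar','tapered_bar','long_dowel_mid','short_dowel_mid','stand','cursor_grip','cursor_face','cursor','long_dowel']:
        print(q,[(np.round(d['point'],1).tolist(),round(d['p'],2)) for d in arm.landmark_of(c,q)][:5])
E
```

```text
0.0 [ 0.9877  0.1563 -0.     -0.0006] 0.0187
top [0.346  0.0881 1.0599] 469.3108486854342 [ 0.1188 -0.0024 -0.9929]
gauge [([404.3, 148.3], 0.8)]
straight_bar [([403.5, 148.3], 0.6)]
tapered_bar [([403.6, 149.8], 0.61), ([208.1, 185.5], 0.19)]
long_dowel_mid [([204.7, 248.2], 0.58), ([403.1, 150.4], 0.54), ([203.6, 200.9], 0.52), ([253.8, 202.2], 0.51)]
short_dowel_mid [([208.6, 167.1], 0.47)]
stand [([208.5, 203.6], 0.61), ([211.8, 185.8], 0.57)]
cursor_grip [([348.5, 161.0], 0.53)]
cursor_face [([362.9, 156.3], 0.74)]
cursor [([346.7, 163.5], 0.82)]
long_dowel [([209.6, 247.5], 0.76), ([204.0, 169.7], 0.65), ([257.2, 206.9], 0.47), ([211.0, 207.4], 0.46)]
side [0.1509 0.6799 0.5963] 447.87759712514 [ 0.3939 -0.6815 -0.6168]
gauge [([332.4, 155.2], 0.61)]
straight_bar [([331.8, 150.1], 0.72)]
tapered_bar [([332.2, 152.9], 0.73)]
long_dowel_mid [([301.4, 240.5], 0.9), ([263.3, 274.8], 0.74), ([319.1, 306.6], 0.66)]
short_dowel_mid [([224.2, 266.9], 0.59)]
stand [([247.1, 293.3], 0.71)]
cursor_grip [([318.1, 159.7], 0.59)]
cursor_face [([319.1, 167.2], 0.72), ([320.1, 171.1], 0.43)]
cursor [([322.1, 172.0], 0.7)]
long_dowel [([271.2, 297.8], 0.89), ([318.1, 327.4], 0.64), ([301.7, 265.4], 0.62), ([327.4, 151.1], 0.32)]
```

View pics/top0.png

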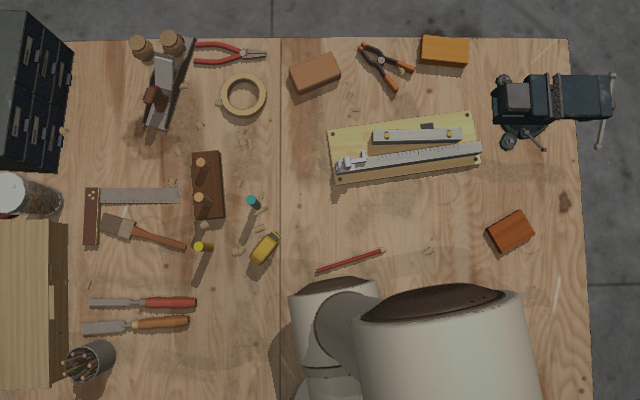

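View pics/side0.png

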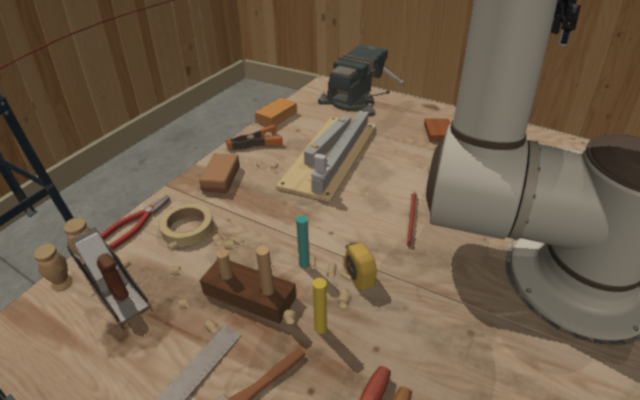

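Candidates for the long dowel: a plain wood rod in the stand at side (264,270) / top (200,200), the turquoise rod at side (303,242), the yellow one at side (319,306), and the short dowel at side (224,265) / top (201,163). I choose the plain, taller one in the stand. I'll check it in a close crop.

Run:
```python
import cv2,numpy as np
t=cv2.imread('pics/top0.png');s=cv2.imread('pics/side0.png')
a=cv2.resize(t[100:195,320:490],None,fx=4.5,fy=4.5,interpolation=cv2.INTER_CUBIC)
b=cv2.resize(s[225:325,190:345],None,fx=1.7,fy=1.7,interpolation=cv2.INTER_CUBIC)
c=cv2.resize(t[140:225,170:270],None,fx=2,fy=2,interpolation=cv2.INTER_CUBIC)
d=cv2.resize(s[105:205,275:385],None,fx=1.7,fy=1.7,interpolation=cv2.INTER_CUBIC)
o=np.zeros((600,800,3),np.uint8);o[:a.shape[0],:a.shape[1]]=a
x=0
for i in(b,c,d): o[428:428+i.shape[0],x:x+i.shape[1]]=i[:172];x+=i.shape[1]+5
cv2.imwrite('pics/crop1.png',o)
```

```text
(no output)
```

View pics/crop1.png

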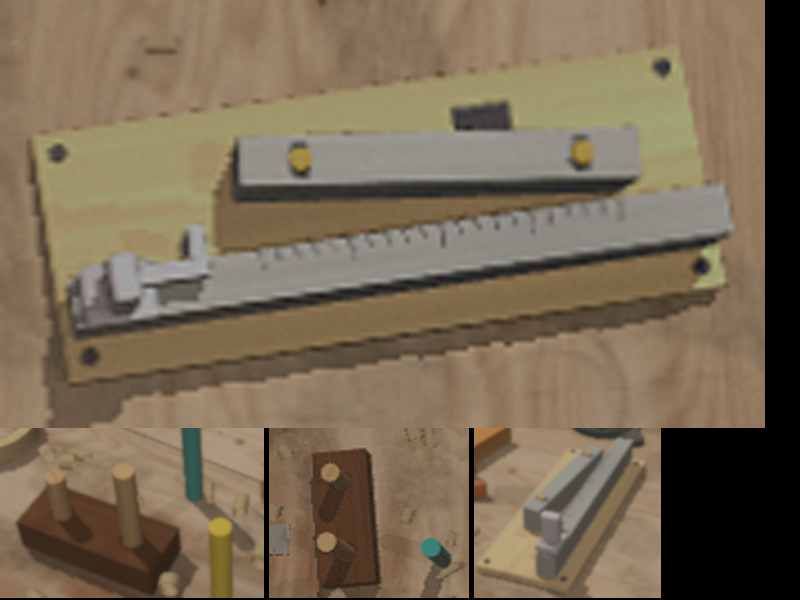

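The crop shows the plain taller rod in the stand at side (262,250) and top (199,197), with the shorter one at side (223,254) and top (200,162). So I pick the near one. The board corners and the cursor at the left end of the straight bar are also clear.

```bash
cat > loc.py <<'E'
from h import *
from scipy.optimize import least_squares
np.set_printoptions(precision=4,suppress=True)
def cr(p,s,o): return (np.array(p)+.5)/s-.5+np.array(o)
t=arm.capture('top');s=arm.capture('side')
C=[([32,137],[-170,65,12]),([680,46],[170,65,12]),([70,382],[-170,-65,12]),([730,235],[165,-41,47]),([725,186],[165,-15,47])]
px=np.array([cr(a,4.5,(320,100)) for a,_ in C]);M=np.array([b for _,b in C])/1000
def W(g,P):
    c,s_=np.cos(g[2]),np.sin(g[2]);P=np.atleast_2d(P)
    return np.c_[g[0]+c*P[:,0]-s_*P[:,1],g[1]+s_*P[:,0]+c*P[:,1],P[:,2]]
r=least_squares(lambda g:(proj(t,W(g,M))-px).ravel(),[.5,-.1,-1.45])
print('gauge',r.x,'res',r.fun.reshape(-1,2))
g=r.x
for q,P in(('gauge',[0,0,0]),('tapered_bar',[0,0,.012])):
    a=arm.landmark_of(t,q)[0]['point'];b=arm.landmark_of(s,q)[0]['point'];print(q,tri(t,a,s,b),W(g,P))
for q in('cursor_grip','cursor_face'):
    a=arm.landmark_of(t,q)[0]['point'];b=arm.landmark_of(s,q)[0]['point']
    p,e=tri(t,a,s,b);z={'cursor_grip':.0815,'cursor_face':.0325}[q]
    gl=lambda P:W((0,0,-g[2]),np.array(P)-[g[0],g[1],0])
    print(q,p,e,'gauge',gl(p),'top@z',gl(onz(t,a,z)))
for n,a,b,z in(('long',(199,197),(262.4,249.7),.125),('short',(200.5,162),(223.5,254.4),.085)):
    print(n,tri(t,a,s,b),onz(t,a,z),onz(s,b,z))
S=arm.sense();print(S['time'],S['eef_pos'],R.from_quat(S['tcp_rot']).as_matrix(),S['wrist_force'])
np.save('g.npy',g)
E
python3 loc.py
```

```text
gauge [ 0.5931 -0.1231 -1.437 ] res [[-0.409  -0.45  ]
 [ 0.2956  0.6161]
 [-0.6707  0.6102]
 [ 0.9091 -0.1845]
 [-0.1197 -0.6199]]
gauge (array([ 0.5898, -0.1246,  0.0006]), np.float64(0.008502693173093821)) [[ 0.5931 -0.1231  0.    ]]
tapered_bar (array([ 0.5869, -0.1223,  0.0135]), np.float64(0.0013491428718959712)) [[ 0.5931 -0.1231  0.012 ]]
cursor_grip [0.5522 0.01   0.0751] 0.0024690207917458804 gauge [[-0.1374 -0.0228  0.0751]] top@z [[-0.1384 -0.0228  0.0815]]
cursor_face [ 0.5721 -0.0317  0.0235] 0.0055622805974622404 gauge [[-0.0933 -0.0086  0.0235]] top@z [[-0.0939 -0.0131  0.0325]]
long (array([0.4671, 0.3163, 0.123 ]), np.float64(0.0021323729166447263)) [0.4659 0.3153 0.125 ] [0.4669 0.3182 0.125 ]
short (array([0.5461, 0.3243, 0.0808]), np.float64(0.0015332213046612613)) [0.5459 0.3237 0.085 ] [0.542 0.327 0.085]
1.6 [ 0.1775 -0.5469  0.2313] [[ 0.9512  0.3087 -0.    ]
 [ 0.3087 -0.9512  0.0001]
 [ 0.     -0.0001 -1.    ]] [-0.1182  0.3703 -0.8089]
```

Call:
servo_tool(rows=[[0, 0, 0, 0.09, 85], [0, 0, 0, 0.09, 85], [18, -37, 0, 0, 85], [18, -37, 0, 0, 85], [18, -37, 0, 0, 85], [18, -37, 0, 0, 85], [18, -37, 0, 0, 85], [18, -37, 0, 0, 85]], squeeze=20)

```text
time: 2.4
eef_pos: [0.255, -0.3109, 0.2314]
tcp_rot: [0.998, 0.067, 0.0, 0.0]
wrist_force: [0.6, -0.0, -0.4]
grip_width: 0.992
finger_force: 0.0
```

Call:
servo_tool(rows=[[18, -37, 0, 0, 85], [18, -37, 0, 0, 85], [18, -37, 0, 0, 85], [18, -37, 0, 0, 85], [18, -37, 0, 0, 85], [18, -37, 0, 0, 85], [18, -37, 0, 0, 85], [18, -37, 0, 0, 85]])

```text
time: 3.2
eef_pos: [0.3582, 0.0019, 0.2317]
tcp_rot: [0.998, 0.067, 0.001, 0.0]
wrist_force: [1.0, 0.0, -0.5]
grip_width: 0.994
finger_force: 0.0
```

Call:
servo_tool(rows=[[18, -37, 0, 0, 85], [18, -37, 0, 0, 85], [18, -37, 0, 0, 85], [18, -37, 0, 0, 85], [18, -37, 0, 0, 85], [18, -37, 0, 0, 85], [0, 0, 0, 0, 85]])

```text
time: 3.9
eef_pos: [0.436, 0.238, 0.2307]
tcp_rot: [0.998, 0.068, -0.0, -0.0]
wrist_force: [-0.4, -1.4, 0.1]
grip_width: 0.998
finger_force: 0.0
```

Call:
servo_tool(rows=[[13.5, -24.5, 0, 0, 85], [13.5, -24.5, 0, 0, 85], [13.5, -24.5, 0, 0, 85], [0, 0, 0, 0, 85], [0, 0, 0, 0, 85]])

```text
time: 4.4
eef_pos: [0.4657, 0.3125, 0.2311]
tcp_rot: [0.998, 0.067, -0.0, 0.0]
wrist_force: [1.2, -1.0, 0.4]
grip_width: 0.997
finger_force: 0.0
```

Run:
```python
from h import *
np.set_printoptions(precision=4,suppress=True)
s=arm.sense();print(s['eef_pos'],s['wrist_force'])
p=np.array(s['eef_pos'])
ims=[]
for n in('top','side'):
    c=arm.capture(n);f=c['frame'].copy()
    q=proj(c,[p,[.4665,.3163,.125],[.4665,.3163,.07],[.5931,-.1231,.012]])
    print(n,q)
    x,y=q[1].astype(int);x0,y0=max(x-60,0),max(y-70,0);ims.append(cv2.resize(f[y0:y0+140,x0:x0+130],(390,420),interpolation=cv2.INTER_CUBIC));print(x0,y0)
cv2.imwrite('pics/a.png',np.hstack(ims))
```

```text
[0.4657 0.3125 0.2311] [ 1.1955 -1.0185  0.3743]
top [[186.4162 189.6453]
 [198.5195 196.7294]
 [204.7027 199.9975]
 [403.8978 147.1431]]
138 126
side [[257.9857 191.2673]
 [263.3517 249.0004]
 [266.7501 273.9323]
 [331.4877 151.1669]]
203 179
```

View pics/a.png

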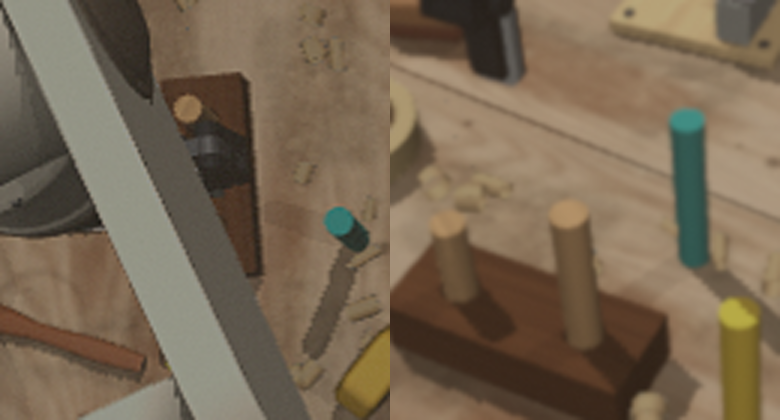

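The side crop shows the plain long rod in the stand at side about (263,250). The gripper is above it, so I go down.

Call:
servo_tool(rows=[[0, -4, 30, 0, 85], [0, 0, 30, 0, 85], [0, 0, 30, 0, 85], [0, 0, 30, 0, 85], [0, 0, 30, 0, 85], [0, 0, 23, 0, 85], [0, 0, 0, 0, 85], [0, 0, 0, 0, 85]])

```text
time: 5.3
eef_pos: [0.4656, 0.3163, 0.0593]
tcp_rot: [0.998, 0.067, 0.0, -0.0]
wrist_force: [0.3, -0.4, 0.6]
grip_width: 0.995
finger_force: 0.0
```

Call:
servo_tool(rows=[[0, 0, 0, 0, 40], [0, 0, 0, 0, 25], [0, 0, 0, 0, 25], [0, 0, 0, 0, 25], [0, 0, 0, 0, 25]])

```text
time: 5.8
eef_pos: [0.4654, 0.3168, 0.0586]
tcp_rot: [0.998, 0.067, 0.0, -0.0]
wrist_force: [-0.3, -0.0, -0.3]
grip_width: 0.294
finger_force: 0.0
```

Run:
```python
from h import *
s=arm.sense();print(s['eef_pos'],s['wrist_force'],s['grip_width'])
ims=[]
for n,z in(('top',.125),('side',.07)):
    c=arm.capture(n);q=proj(c,[[.4665,.3163,z]])[0].astype(int)
    x0,y0=max(q[0]-65,0),q[1]-70;ims.append(cv2.resize(c['frame'][y0:y0+140,x0:x0+130],(390,420),interpolation=cv2.INTER_CUBIC));print(x0,y0)
cv2.imwrite('pics/b.png',np.hstack(ims))
```

```text
[0.46537439 0.316803   0.05856179] [-0.27695958 -0.04589812 -0.26887724] 0.29435640825894915
133 126
201 203
```

View pics/b.png

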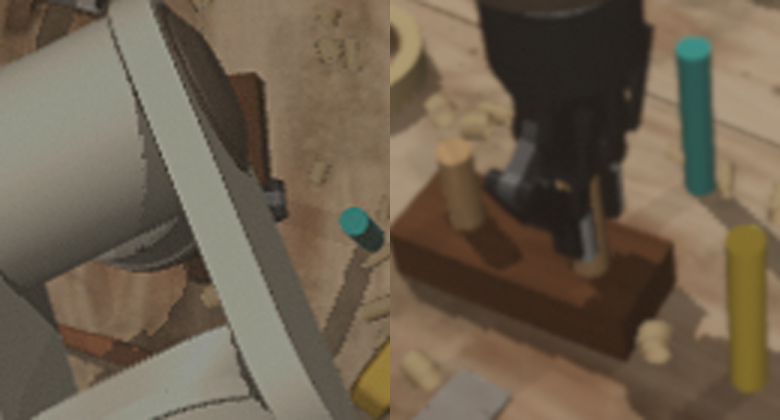

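The side crop shows the long dowel at about (264,290) between the fingers, with the short dowel untouched. I close the fingers and lift.

Call:
servo_tool(rows=[[0, 0, 0, 0, 18], [0, 0, 0, 0, 15], [0, 0, 0, 0, 15], [0, 0, 0, 0, 15]], squeeze=25)

```text
time: 6.3
eef_pos: [0.4654, 0.3167, 0.0584]
tcp_rot: [0.998, 0.067, 0.0, -0.0]
wrist_force: [0.3, -1.2, 2.6]
grip_width: 0.224
finger_force: 23.3
```

Call:
servo_tool(rows=[[0, 0, -15, 0, 15], [0, 0, -30, 0, 15], [0, 0, -30, 0, 15], [0, 0, -30, 0, 15], [0, 0, -10, 0, 15], [0, 0, 0, 0, 15]])

```text
time: 6.9
eef_pos: [0.4658, 0.317, 0.1753]
tcp_rot: [0.998, 0.067, 0.001, -0.001]
wrist_force: [0.3, -0.4, -0.9]
grip_width: 0.226
finger_force: 23.6
```

Call:
servo_tool(rows=[[0, 0, -30, 0, 15], [0, 10, -15, 0, 15], [6, 38, 0, 0, 15], [6, 38, 0, 0, 15], [6, 38, 0, 0, 15], [6, 38, 0, 0, 15], [6, 38, 0, 0, 15], [6, 38, 0, 0, 15]])

```text
time: 7.7
eef_pos: [0.5326, 0.0835, 0.2176]
tcp_rot: [0.998, 0.067, -0.0, -0.0]
wrist_force: [-0.1, 0.6, -0.3]
grip_width: 0.229
finger_force: 23.7
```

Call:
servo_tool(rows=[[8, 38, 0, 0, 15], [8, 38, 0, 0, 15], [7, 38, 0, 0, 15], [7, 38, 0, 0, 15], [0, 0, 30, 0, 15], [0, 0, 30, 0, 15], [0, 0, 10, 0, 15], [0, 0, 0, 0, 15]])

```text
time: 8.5
eef_pos: [0.5819, -0.0611, 0.1468]
tcp_rot: [0.998, 0.067, -0.001, -0.0]
wrist_force: [-0.7, 0.1, -0.2]
grip_width: 0.228
finger_force: 23.8
```

```bash
cat > see.py <<'E'
from h import *
import sys
np.set_printoptions(precision=4,suppress=True)
g=np.load('g.npy')
s=arm.sense();p=np.array(s['eef_pos']);c_,s_=np.cos(g[2]),np.sin(g[2]);d=p[:2]-g[:2]
print('t',s['time'],'tcp',p,'gauge xy',c_*d[0]+s_*d[1],-s_*d[0]+c_*d[1],'F',np.array(s['wrist_force']),s['grip_width'])
def main(name):
    ims=[]
    for n,b in(('top',(325,100,170,100)),('side',(265,95,130,110))):
        c=arm.capture(n);x,y,w,h=b;k=4 if n=='top' else 3.0
        for q in('long_dowel_mid','long_dowel','tapered_bar'):print(n,q,[(np.round(e['point'],1).tolist(),round(e['p'],2)) for e in arm.landmark_of(c,q)][:4])
        ims.append(cv2.resize(c['frame'][y:y+h,x:x+w],None,fx=k,fy=k,interpolation=cv2.INTER_CUBIC))
    ims=[ims[0][:270],ims[1]]
    o=np.zeros((600,680,3),np.uint8);o[:270]=ims[0];o[270:,:390]=ims[1];cv2.imwrite('pics/'+name,o)
if len(sys.argv)>1: main(sys.argv[1])
E
python3 see.py c.png
```

```text
t 8.5 tcp [ 0.5819 -0.0611  0.1468] gauge xy -0.0629165060625474 -0.002820676439025834 F [-0.6763  0.0515 -0.1751] 0.2284885502344795
top long_dowel_mid [([253.9, 203.5], 0.6), ([385.6, 134.1], 0.53), ([206.4, 247.2], 0.44)]
top long_dowel [([383.5, 144.3], 0.61), ([256.4, 203.5], 0.58), ([210.7, 248.5], 0.54)]
top tapered_bar [([404.6, 148.2], 0.56)]
side long_dowel_mid [([305.1, 240.6], 0.9), ([318.6, 305.4], 0.7), ([317.9, 105.7], 0.44)]
side long_dowel [([318.5, 327.4], 0.76), ([303.8, 265.4], 0.7), ([319.8, 133.6], 0.69)]
side tapered_bar [([329.8, 152.4], 0.8)]
```

View pics/c.png

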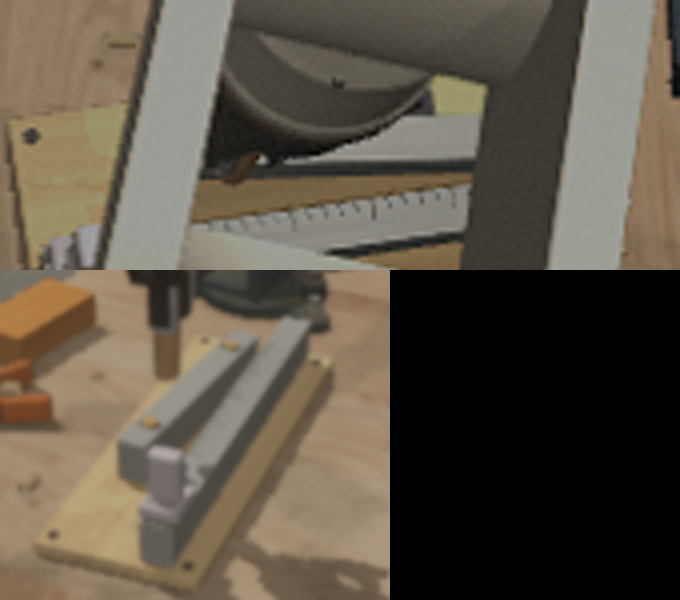

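The side view shows the dowel's foot at about (321,131), clear above the board. The straight-bar side is still hidden in the top view. I compare both gauge estimates in the side view.

Run:
```python
from h import *
from scipy.optimize import least_squares
np.set_printoptions(precision=4,suppress=True)
g=np.load('g.npy');c=arm.capture('side');t=arm.capture('top')
def W(g,P):
    a,b=np.cos(g[2]),np.sin(g[2]);P=np.atleast_2d(P)
    return np.c_[g[0]+a*P[:,0]-b*P[:,1],g[1]+b*P[:,0]+a*P[:,1],P[:,2]]
cr=lambda p:(np.array(p)+.5-[0,270])/3-.5+[265,95]
C=[([37,546],[-170,65,12]),([190,580],[-170,-65,12]),([331,360],[170,-65,12]),([312,320],[165,-41,47]),([278,318],[165,-15,47])]
px=np.array([cr(a) for a,_ in C]);M=np.array([b for _,b in C])/1000
print('resid at g',proj(c,W(g,M))-px)
r=least_squares(lambda q:(proj(c,W(q,M))-px).ravel(),g);print('side fit',r.x,g,r.fun.reshape(-1,2))
C2=[([32,137],[-170,65,12]),([680,46],[170,65,12]),([70,382],[-170,-65,12]),([730,235],[165,-41,47]),([725,186],[165,-15,47])]
p2=np.array([(np.array(a)+.5)/4.5-.5+[320,100] for a,_ in C2]);M2=np.array([b for _,b in C2])/1000
j=least_squares(lambda q:np.r_[(proj(c,W(q,M))-px).ravel(),(proj(t,W(q,M2))-p2).ravel()],g,loss='soft_l1');print('joint',j.x)
np.save('g2.npy',j.x)
s=arm.sense();p=np.array(s['eef_pos']);f=p-[0,0,.0435]
print('foot proj side',proj(c,[f]),'seen',cr([167,373]), s['time'])
for q in (g,r.x,j.x):
    a,b=np.cos(q[2]),np.sin(q[2]);d=p[:2]-q[:2];print('gauge xy',a*d[0]+b*d[1],-b*d[0]+a*d[1])
```

```text
resid at g [[-1.3687 -2.0685]
 [ 3.0833  0.0278]
 [ 2.3485 -0.7748]
 [ 0.1393  0.0578]
 [ 2.0522 -0.9503]]
side fit [ 0.5943 -0.1191 -1.4309] [ 0.5931 -0.1231 -1.437 ] [[-2.528  -1.0851]
 [ 2.1723  0.8733]
 [ 0.9759 -0.392 ]
 [-1.2722  0.4544]
 [ 0.6156 -0.5315]]
joint [ 0.5935 -0.1223 -1.4351]
foot proj side [[321.8896 129.8111]] seen [320.3333 129.    ] 9.0
gauge xy -0.06292880240579303 -0.0018177815952988216
gauge xy -0.059214735651128565 -0.0032349730022776073
gauge xy -0.06224289202823633 -0.002275345826794917
```

Call:
servo_tool(rows=[[0.7, 4, 0, 0, 15], [0, 0, 20, 0, 15], [0, 0, 20, 0, 15], [0, 0, 12, 0, 15], [0, 0, 3, 0, 15], [0, 0, 2, 0, 15], [0, 0, 1, 0, 15], [0, 0, 0, 0, 15]])

```text
time: 9.8
eef_pos: [0.5843, -0.0649, 0.0909]
tcp_rot: [0.998, 0.067, 0.0, 0.0]
wrist_force: [0.3, 0.3, -0.5]
grip_width: 0.223
finger_force: 23.8
```

Call:
servo_tool(rows=[[0, 0, 2, 0, 15], [0, 0, 2, 0, 15], [0, 0, 2, 0, 15], [0, 0, 0, 0, 15]])

```text
time: 10.2
eef_pos: [0.5838, -0.0648, 0.084]
tcp_rot: [0.998, 0.067, -0.0, -0.0]
wrist_force: [-0.3, -0.3, -0.1]
grip_width: 0.228
finger_force: 23.8
```

```bash
python3 see.py d.png
```

```text
t 10.2 tcp [ 0.5838 -0.0648  0.084 ] gauge xy -0.05897229690294558 -0.0013663492527977526 F [-0.3323 -0.2827 -0.1397] 0.22803014400913624
top long_dowel_mid [([254.9, 203.1], 0.55), ([383.7, 139.8], 0.5), ([202.4, 248.0], 0.43)]
top long_dowel [([254.1, 205.3], 0.58), ([211.7, 245.9], 0.52), ([380.7, 149.2], 0.51)]
top tapered_bar [([404.5, 147.0], 0.64), ([402.8, 151.8], 0.46)]
side long_dowel_mid [([303.4, 240.1], 0.69), ([317.7, 307.5], 0.67), ([320.3, 133.9], 0.43)]
side long_dowel [([305.1, 264.2], 0.78), ([318.9, 327.7], 0.64), ([319.7, 155.0], 0.55)]
side tapered_bar [([333.1, 150.7], 0.83)]
```

View pics/d.png

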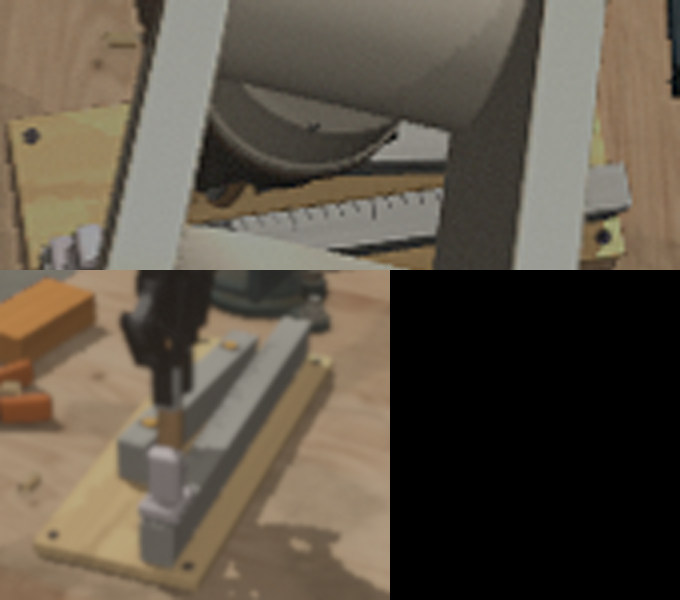

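The side crop shows the dowel entering the slot between the bars, behind the cursor fin, at about (320,150). No contact force shows, so I lower on.

Call:
servo_tool(rows=[[0, 0, 7, 0, 15], [0, 0, 7, 0, 15], [0, 0, 7, 0, 15], [0, 0, 3, 0, 15], [0, 0, 1, 0, 15], [0, 0, 0, 0, 15]])

```text
time: 11.2
eef_pos: [0.584, -0.0649, 0.0592]
tcp_rot: [0.998, 0.067, -0.0, -0.0]
wrist_force: [0.6, -0.5, -0.4]
grip_width: 0.229
finger_force: 23.8
```

Call:
servo_tool(rows=[[0, 0, 1, 0, 15], [0, 0, 1, 0, 15], [0, 0, 0, 0, 15]])

```text
time: 11.5
eef_pos: [0.584, -0.0648, 0.0573]
tcp_rot: [0.998, 0.067, 0.0, -0.0]
wrist_force: [1.1, -0.3, -0.5]
grip_width: 0.226
finger_force: 23.8
```

Call:
servo_tool(rows=[[0, 0, 0.7, 0, 15], [0, 0, 0.7, 0, 15], [0, 0, 0, 0, 15]])

```text
time: 11.8
eef_pos: [0.584, -0.0649, 0.0558]
tcp_rot: [0.998, 0.067, -0.0, -0.0]
wrist_force: [-0.1, 0.4, 0.4]
grip_width: 0.224
finger_force: 23.8
```

Call:
servo_tool(rows=[[0, 0, 0.7, 0, 15], [0, 0, 0, 0, 15]])

```text
time: 12.0
eef_pos: [0.5842, -0.0648, 0.0554]
tcp_rot: [0.998, 0.067, 0.0, -0.0]
wrist_force: [0.3, 0.3, 2.8]
grip_width: 0.229
finger_force: 24.0
```

Call:
servo_tool(rows=[[0, 0, 0, 0, 22], [0, 0, 0, 0, 24], [0, 0, 0, 0, 24], [0, 0, 1.5, 0, 24], [0, 0, 1.5, 0, 24], [0, 0, 0, 0, 24]])

```text
time: 12.6
eef_pos: [0.5838, -0.0648, 0.0519]
tcp_rot: [0.998, 0.067, -0.0, -0.0]
wrist_force: [1.3, -0.7, 0.6]
grip_width: 0.28
finger_force: 0.0
```

Call:
servo_tool(rows=[[0, 0, 0, 0, 21], [0, 0, 0, 0, 21], [0, 0, 0, 0, 21]])

```text
time: 12.9
eef_pos: [0.584, -0.0649, 0.0523]
tcp_rot: [0.998, 0.067, 0.0, -0.0]
wrist_force: [0.4, -0.6, 0.7]
grip_width: 0.247
finger_force: 0.0
```

Call:
servo_tool(rows=[[0, 5, 0, 0, 21], [0, 5, 0, 0, 21], [0, 5, 0, 0, 21], [0, 5, 0, 0, 21], [0, 5, 0, 0, 21], [0, 5, 0, 0, 21], [0, 5, 0, 0, 21], [0, 5, 0, 0, 21]])

```text
time: 13.7
eef_pos: [0.5889, -0.1041, 0.0523]
tcp_rot: [0.998, 0.067, -0.001, -0.001]
wrist_force: [-6.5, 10.0, 8.5]
grip_width: 0.246
finger_force: 7.0
```

```bash
python3 see.py
```

```text
t 13.7 tcp [ 0.5889 -0.1041  0.0523] gauge xy -0.019314303517784355 -0.0015814392105869724 F [-6.5135 10.0119  8.5439] 0.2464130390839665
```

Call:
servo_tool(rows=[[0, -1.5, 0, 0, 22], [0, -0.5, 0, 0, 22], [0, 0, 0, 0, 22]])

```text
time: 14.0
eef_pos: [0.5891, -0.1025, 0.0521]
tcp_rot: [0.998, 0.067, 0.0, 0.0]
wrist_force: [-1.2, 0.5, 0.1]
grip_width: 0.258
finger_force: 0.0
```

```bash
python3 see.py e.png
```

```text
t 14.0 tcp [ 0.5891 -0.1025  0.0521] gauge xy -0.020975173352329148 -0.0012076077276403172 F [-1.1806  0.4795  0.0931] 0.2575616792099785
top long_dowel_mid [([255.0, 205.6], 0.55), ([204.2, 248.4], 0.46)]
top long_dowel [([212.4, 247.6], 0.47), ([257.5, 203.8], 0.47)]
top tapered_bar []
side long_dowel_mid [([325.7, 134.7], 0.66), ([319.9, 304.2], 0.59), ([304.8, 240.9], 0.56)]
side long_dowel [([303.3, 266.2], 0.83), ([318.6, 325.4], 0.6)]
side tapered_bar [([329.1, 152.6], 0.79)]
```

View pics/e.png

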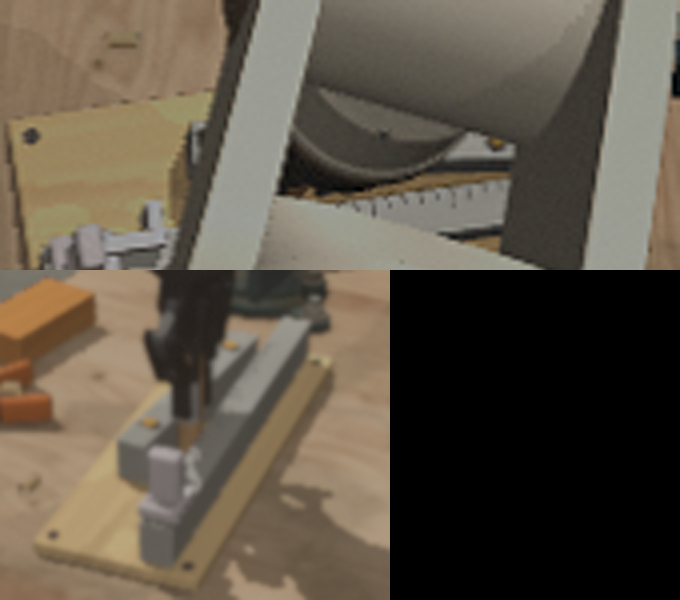

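The side crop shows the dowel upright in the slot at about (328,148), between the fingers. The sideways load came from the tapered bar, so I shift toward the straight bar and creep on.

Call:
servo_tool(rows=[[-2, 0, 0, 0, 21], [-1.5, 0, 0, 0, 21], [0, 0.7, 0, 0, 21], [0, 0.7, 0, 0, 21], [0, 0, 0, 0, 21]])

```text
time: 14.9
eef_pos: [0.5858, -0.1045, 0.0522]
tcp_rot: [0.998, 0.067, 0.0, -0.0]
wrist_force: [-0.3, -0.0, 0.5]
grip_width: 0.249
finger_force: 0.2
```

Call:
servo_tool(rows=[[0, 1, 0, 0, 21], [0, 1, 0, 0, 21], [0, 0, 0, 0, 21]])

```text
time: 15.2
eef_pos: [0.586, -0.1064, 0.0522]
tcp_rot: [0.998, 0.067, -0.0, -0.0]
wrist_force: [-0.3, 0.5, 1.4]
grip_width: 0.247
finger_force: 0.8
```

Call:
servo_tool(rows=[[0, 1, 0, 0, 21], [0, 1, 0, 0, 21], [0, 1, 0, 0, 21], [0, 1, 0, 0, 21], [0, 0, 0, 0, 21]])

```text
time: 15.7
eef_pos: [0.5864, -0.1102, 0.0522]
tcp_rot: [0.998, 0.067, -0.0, -0.0]
wrist_force: [-2.9, 3.9, 3.8]
grip_width: 0.245
finger_force: 3.1
```

Call:
servo_tool(rows=[[0, 1, 0, 0, 21], [0, 1, 0, 0, 21], [0, 1, 0, 0, 21], [0, 0, 0, 0, 21]])

```text
time: 16.1
eef_pos: [0.5867, -0.113, 0.0523]
tcp_rot: [0.998, 0.067, -0.0, -0.0]
wrist_force: [-4.2, 6.2, 4.4]
grip_width: 0.242
finger_force: 4.2
```

Call:
servo_tool(rows=[[-1, 0, 0, 0, 21], [-1, 0, 0, 0, 21], [0, 0, 0, 0, 21]])

```text
time: 16.4
eef_pos: [0.585, -0.1137, 0.0522]
tcp_rot: [0.998, 0.067, 0.0, 0.0]
wrist_force: [-0.0, 1.0, -0.2]
grip_width: 0.244
finger_force: 0.3
```

Call:
servo_tool(rows=[[-0.1, 1, 0, 0, 21], [-0.1, 1, 0, 0, 21], [-0.1, 1, 0, 0, 21], [-0.1, 1, 0, 0, 21], [0, 0, 0, 0, 21]])

```text
time: 16.9
eef_pos: [0.5851, -0.1177, 0.0522]
tcp_rot: [0.998, 0.067, -0.0, -0.0]
wrist_force: [-0.1, 0.7, 1.1]
grip_width: 0.244
finger_force: 0.2
```

Call:
servo_tool(rows=[[-0.1, 1, 0, 0, 21], [-0.1, 1, 0, 0, 21], [-0.1, 1, 0, 0, 21], [0, 0, 0, 0, 21]])

```text
time: 17.3
eef_pos: [0.5852, -0.1207, 0.0522]
tcp_rot: [0.998, 0.067, -0.0, -0.0]
wrist_force: [-0.1, -0.2, 0.7]
grip_width: 0.25
finger_force: 0.1
```

Call:
servo_tool(rows=[[-0.1, 1, 0, 0, 21], [-0.1, 1, 0, 0, 21], [-0.1, 1, 0, 0, 21], [0, 1, 0, 0, 21], [0, 0, 0, 0, 21]])

```text
time: 17.8
eef_pos: [0.5855, -0.1247, 0.0522]
tcp_rot: [0.998, 0.067, -0.0, -0.0]
wrist_force: [0.8, 0.5, 0.2]
grip_width: 0.247
finger_force: 0.1
```

Call:
servo_tool(rows=[[0, 1, 0, 0, 21], [0, 1, 0, 0, 21], [0, 1, 0, 0, 21], [0, 0, 0, 0, 21]])

```text
time: 18.2
eef_pos: [0.5859, -0.1277, 0.0522]
tcp_rot: [0.998, 0.067, -0.0, -0.0]
wrist_force: [-0.3, 0.2, 0.0]
grip_width: 0.245
finger_force: 0.1
```

Call:
servo_tool(rows=[[0, 1, 0, 0, 21], [0, 1, 0, 0, 21], [0, 1, 0, 0, 21], [0, 0, 0, 0, 21]])

```text
time: 18.6
eef_pos: [0.5863, -0.1307, 0.0522]
tcp_rot: [0.998, 0.067, 0.0, -0.0]
wrist_force: [0.0, 0.0, 0.3]
grip_width: 0.246
finger_force: 0.1
```

Call:
servo_tool(rows=[[0, 1, 0, 0, 21], [0, 1, 0, 0, 21], [0, 1, 0, 0, 21], [0, 0, 0, 0, 21]])

```text
time: 19.0
eef_pos: [0.5866, -0.1336, 0.0522]
tcp_rot: [0.998, 0.067, -0.0, -0.0]
wrist_force: [-0.0, 1.2, 0.6]
grip_width: 0.243
finger_force: 0.5
```

Call:
servo_tool(rows=[[0, 1, 0, 0, 21], [0, 1, 0, 0, 21], [0, 0, 0, 0, 21]])

```text
time: 19.3
eef_pos: [0.5869, -0.1355, 0.0522]
tcp_rot: [0.998, 0.067, -0.0, -0.0]
wrist_force: [-1.8, 2.0, 1.1]
grip_width: 0.245
finger_force: 1.2
```

Call:
servo_tool(rows=[[0, 1, 0, 0, 21], [0, 1, 0, 0, 21], [0, 0, 0, 0, 21]])

```text
time: 19.6
eef_pos: [0.5871, -0.1375, 0.0522]
tcp_rot: [0.998, 0.067, -0.0, -0.0]
wrist_force: [-2.0, 2.8, 2.9]
grip_width: 0.245
finger_force: 2.1
```

Call:
servo_tool(rows=[[-0.7, 0, 0, 0, 21], [-0.7, 0, 0, 0, 21], [0, 0, 0, 0, 21]])

```text
time: 19.9
eef_pos: [0.5859, -0.1378, 0.0522]
tcp_rot: [0.998, 0.067, 0.0, 0.0]
wrist_force: [-0.5, 0.1, 0.9]
grip_width: 0.245
finger_force: 0.0
```

Call:
servo_tool(rows=[[-0.1, 1, 0, 0, 21], [-0.1, 1, 0, 0, 21], [0, 0, 0, 0, 21]])

```text
time: 20.2
eef_pos: [0.586, -0.1398, 0.0522]
tcp_rot: [0.998, 0.067, 0.0, -0.0]
wrist_force: [0.2, -0.3, 0.7]
grip_width: 0.244
finger_force: 0.1
```

Call:
servo_tool(rows=[[-0.1, 1, 0, 0, 21], [-0.1, 1, 0, 0, 21], [-0.1, 1, 0, 0, 21], [0, 0, 0, 0, 21]])

```text
time: 20.6
eef_pos: [0.586, -0.1428, 0.0522]
tcp_rot: [0.998, 0.067, -0.0, -0.0]
wrist_force: [-0.5, 0.5, -1.3]
grip_width: 0.249
finger_force: 0.1
```

Call:
servo_tool(rows=[[-0.1, 1, 0, 0, 21], [-0.1, 1, 0, 0, 21], [-0.1, 1, 0, 0, 21], [0, 0, 0, 0, 21]])

```text
time: 21.0
eef_pos: [0.5861, -0.1458, 0.0522]
tcp_rot: [0.998, 0.067, -0.0, -0.0]
wrist_force: [0.2, 0.3, 0.1]
grip_width: 0.244
finger_force: 0.2
```

Call:
servo_tool(rows=[[-0.1, 1, 0, 0, 21], [-0.1, 1, 0, 0, 21], [-0.1, 1, 0, 0, 21], [0, 0, 0, 0, 21]])

```text
time: 21.4
eef_pos: [0.5862, -0.1488, 0.0522]
tcp_rot: [0.998, 0.067, 0.0, -0.0]
wrist_force: [0.7, 1.1, 0.9]
grip_width: 0.248
finger_force: 0.3
```

Call:
servo_tool(rows=[[-0.1, 1, 0, 0, 21], [-0.1, 1, 0, 0, 21], [-0.1, 1, 0, 0, 21], [0, 0, 0, 0, 21]])

```text
time: 21.8
eef_pos: [0.5864, -0.1516, 0.0523]
tcp_rot: [0.998, 0.067, 0.0, -0.0]
wrist_force: [1.9, 3.6, 1.0]
grip_width: 0.247
finger_force: 2.4
```

```bash
python3 see.py f.png
```

```text
t 21.8 tcp [ 0.5864 -0.1516  0.0523] gauge xy 0.027399927042074577 -0.010425666961756858 F [1.8579 3.6356 1.0069] 0.24650061126062023
top long_dowel_mid [([254.2, 202.4], 0.71), ([202.7, 246.9], 0.46)]
top long_dowel [([212.3, 246.6], 0.7), ([257.6, 206.0], 0.5)]
top tapered_bar [([401.6, 148.6], 0.59)]
side long_dowel_mid [([320.1, 304.3], 0.91), ([303.4, 241.0], 0.8), ([334.7, 123.8], 0.61)]
side long_dowel [([317.2, 331.6], 0.95), ([301.6, 265.9], 0.63)]
side tapered_bar [([333.3, 152.1], 0.92)]
```

View pics/f.png

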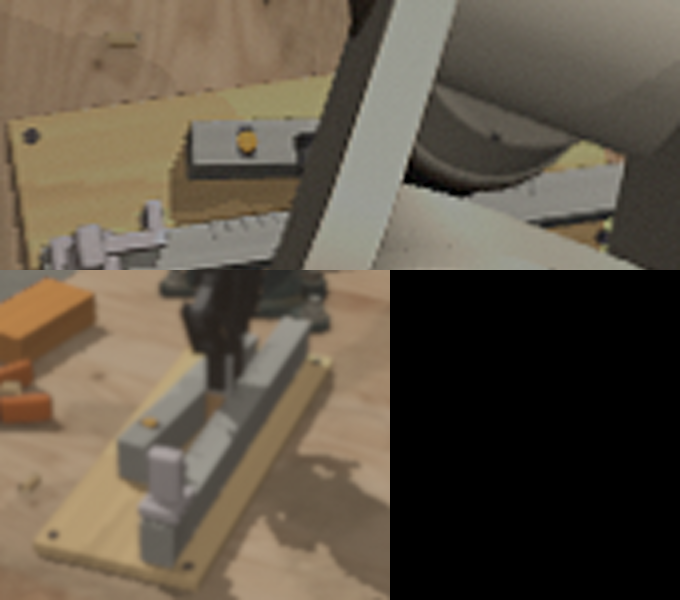

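The side crop shows the fingers and dowel at about (338,135), partway up the slot, with the cursor still parked. I now press on gently.

Call:
servo_tool(rows=[[0.1, 1, 0, 0, 21], [0.1, 1, 0, 0, 21], [0, 0, 0, 0, 21]])

```text
time: 22.5
eef_pos: [0.5867, -0.1531, 0.0522]
tcp_rot: [0.998, 0.067, -0.0, -0.001]
wrist_force: [1.2, 8.7, 3.5]
grip_width: 0.245
finger_force: 5.8
```

Call:
servo_tool(rows=[[0.1, 1, 0, 0, 21], [0.1, 1, 0, 0, 21], [0, 0, 0, 0, 21]])

```text
time: 22.8
eef_pos: [0.587, -0.1543, 0.0523]
tcp_rot: [0.998, 0.067, -0.0, -0.001]
wrist_force: [-2.3, 15.8, 8.0]
grip_width: 0.25
finger_force: 10.2
```

Call:
servo_tool(rows=[[0, 0, 0, 0, 21], [0, 0, 0, 0, 21]])

```text
time: 23.0
eef_pos: [0.587, -0.1543, 0.0523]
tcp_rot: [0.998, 0.067, -0.0, -0.001]
wrist_force: [-1.9, 15.5, 7.8]
grip_width: 0.248
finger_force: 10.1
```

Call:
servo_tool(rows=[[0, -0.5, 0, 0, 22], [0, -0.5, 0, 0, 23], [0, -0.3, 0, 0, 24], [0, 0, 0, 0, 24]])

```text
time: 23.4
eef_pos: [0.5869, -0.1546, 0.0521]
tcp_rot: [0.998, 0.067, -0.0, 0.0]
wrist_force: [-0.2, -0.3, 0.2]
grip_width: 0.281
finger_force: 0.0
```

Call:
servo_tool(rows=[[0, 0, 0, 0, 35], [0, 0, 0, 0, 50], [0, 0, 0, 0, 50], [0, 0, -20, 0, 50], [0, 0, -30, 0, 50], [0, 0, -40, 0, 50], [0, 0, -30, 0, 50], [0, 0, 0, 0, 50]])

```text
time: 24.2
eef_pos: [0.5885, -0.1549, 0.1769]
tcp_rot: [0.998, 0.067, 0.003, 0.001]
wrist_force: [0.2, 0.9, -0.0]
grip_width: 0.584
finger_force: 0.0
```

Call:
servo_tool(rows=[[0, -35, 0, 0, 50], [0, -35, 0, 0, 50], [0, -35, 0, 0, 50], [0, -35, 0, 0, 50], [0, -20, 0, 0, 50], [0, 0, 0, 0, 50]])

```text
time: 24.8
eef_pos: [0.5652, 0.0065, 0.1717]
tcp_rot: [0.998, 0.068, -0.0, -0.0]
wrist_force: [0.7, -0.1, 0.8]
grip_width: 0.581
finger_force: 0.0
```

```bash
cat > fin.py <<'E'
from h import *
np.set_printoptions(precision=4,suppress=True)
g=np.load('g.npy');a,b=np.cos(g[2]),np.sin(g[2])
G=lambda P:(a*(P[0]-g[0])+b*(P[1]-g[1]),-b*(P[0]-g[0])+a*(P[1]-g[1]),P[2])
t=arm.capture('top');s=arm.capture('side')
for q in('long_dowel_mid','long_dowel','cursor_grip','cursor_face','cursor'):
    A=[e for e in arm.landmark_of(t,q) if 330<e['point'][0]<480 and e['point'][1]<190]
    B=[e for e in arm.landmark_of(s,q) if 270<e['point'][0]<390 and e['point'][1]<205]
    print(q,[(np.round(e['point'],1),round(e['p'],2)) for e in A],[(np.round(e['point'],1),round(e['p'],2)) for e in B])
    if A and B:
        p,e=tri(t,A[0]['point'],s,B[0]['point']);print('   tri',p,e,'gauge',np.round(G(p),4))
S=arm.sense();p=S['eef_pos'];print('tcp',S['time'],p,'gauge',np.round(G(p),4))
u=cv2.resize(t['frame'][100:190,330:490],None,fx=5,fy=3.6,interpolation=cv2.INTER_CUBIC) if 0 else cv2.resize(t['frame'][100:190,330:490],None,fx=4,fy=4,interpolation=cv2.INTER_CUBIC)
v=cv2.resize(s['frame'][90:165,285:385],None,fx=3,fy=3,interpolation=cv2.INTER_CUBIC)
o=np.zeros((600,640,3),np.uint8);o[:360]=u;o[360:360+v.shape[0],:v.shape[1]]=v;cv2.imwrite('pics/g.png',o)
E
python3 fin.py
```

```text
long_dowel_mid [(array([403.5, 147.2]), 0.68)] [(array([338. , 126.6]), 0.59)]
   tri [ 0.5707 -0.1068  0.0944] 0.0060548230540847445 gauge [-0.0192 -0.02    0.0944]
long_dowel [] [(array([338. , 148.2]), 0.83)]
cursor_grip [(array([349.5, 160.5]), 0.54)] [(array([318.2, 159.5]), 0.9)]
   tri [0.5505 0.0081 0.0774] 0.003548181870102317 gauge [-0.1357 -0.0246  0.0774]
cursor_face [(array([363.3, 156.9]), 0.7), (array([349.7, 161.6]), 0.57)] [(array([319.5, 167.9]), 0.86)]
   tri [ 0.5687 -0.027   0.0288] 0.00348774811781911 gauge [-0.0985 -0.0114  0.0288]
cursor [(array([346.4, 165.1]), 0.6)] [(array([319.5, 172.9]), 0.61)]
   tri [0.546  0.0124 0.0474] 0.00255639702906311 gauge [-0.1405 -0.0286  0.0474]
tcp 25.4 [0.5657 0.004  0.1722] gauge [-0.1296 -0.0101  0.1722]
```

View pics/g.png

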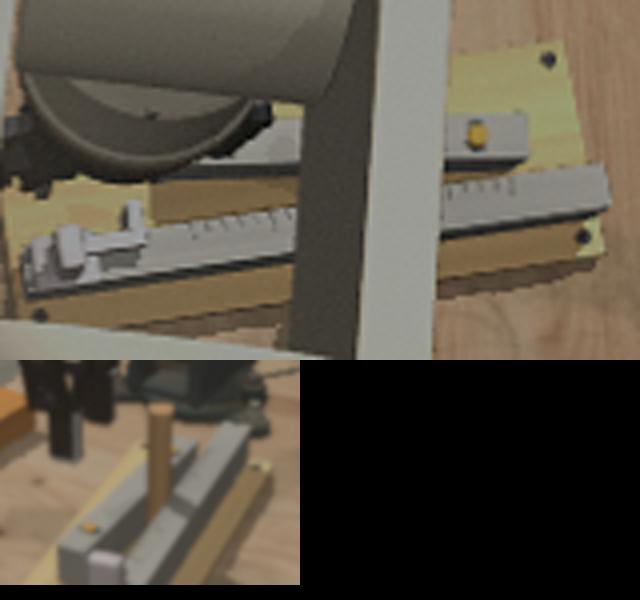

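The picture shows the dowel standing upright and released between the bars, top at about side (338,107) and foot at (338,141), with the cursor still parked at top (348,160). Next I straddle the cursor fin.

Call:
servo_tool(rows=[[-8, -4, 0, 0, 60], [-8, -3.5, 0, 0, 60], [0, 0, 30, 0, 60], [0, 0, 30, 0, 60], [0, 0, 20, 0, 60], [0, 0, 14, 0, 60], [0, 0, 10, 0, 60], [0, 0, 0, 0, 60]])

```text
time: 26.2
eef_pos: [0.5484, 0.0096, 0.0675]
tcp_rot: [0.998, 0.067, -0.001, -0.0]
wrist_force: [-0.0, 0.4, -1.1]
grip_width: 0.699
finger_force: 0.0
```

Call:
servo_tool(rows=[[0, 0, 0, 0, 40], [0, 0, 0, 0, 30], [0, 0, 0, 0, 20], [0, 0, 0, 0, 12], [0, 0, 0, 0, 10], [0, 0, 0, 0, 10]], squeeze=20)

```text
time: 26.8
eef_pos: [0.5492, 0.0096, 0.0689]
tcp_rot: [0.998, 0.067, 0.001, -0.0]
wrist_force: [-1.4, 1.2, 6.5]
grip_width: 0.158
finger_force: 22.8
```

```bash
python3 fin.py|tail -4
```

```text
tri [ 0.6422 -0.1795 -0.076 ] 0.025532504261359917 gauge [ 0.0624  0.0412 -0.076 ]
cursor [(array([347.5, 167. ]), 0.61)] [(array([321.3, 172.3]), 0.62)]
   tri [0.542  0.0104 0.049 ] 0.0037813915737254337 gauge [-0.1391 -0.0328  0.049 ]
tcp 27.4 [0.5492 0.0096 0.0689] gauge [-0.1373 -0.0258  0.0689]
```

Call:
servo_tool(rows=[[0, 0, 0, 0, 16], [0, 0, -2, 0, 16], [0, 0, -1, 0, 15.5], [0, 0, 0, 0, 15.5]])

```text
time: 27.8
eef_pos: [0.5489, 0.0095, 0.0714]
tcp_rot: [0.998, 0.067, 0.0, -0.0]
wrist_force: [0.9, 0.5, -0.6]
grip_width: 0.181
finger_force: 0.0
```

Call:
servo_tool(rows=[[0, 4, 0, 0, 15.5], [0, 8, 0, 0, 15.5], [0, 10, 0, 0, 15.5], [0, 10, 0, 0, 15.5], [0, 8, 0, 0, 15.5], [0, 5, 0, 0, 15.5], [0, 0, 0, 0, 15.5]])

```text
time: 28.5
eef_pos: [0.5548, -0.036, 0.0711]
tcp_rot: [0.998, 0.066, -0.0, 0.0]
wrist_force: [0.1, 0.8, 0.2]
grip_width: 0.182
finger_force: 0.0
```

Call:
servo_tool(rows=[[0, 7, 0, 0, 15.5], [0, 7, 0, 0, 15.5], [0, 7, 0, 0, 15.5], [0, 7, 0, 0, 15.5], [0, 7, 0, 0, 15.5], [0, 7, 0, 0, 15.5], [0, 6, 0, 0, 15.5], [0, 4, 0, 0, 15.5]])

```text
time: 29.3
eef_pos: [0.5619, -0.0872, 0.0712]
tcp_rot: [0.998, 0.067, 0.0, -0.0]
wrist_force: [1.3, 3.0, -0.1]
grip_width: 0.186
finger_force: 0.8
```

Call:
servo_tool(rows=[[0, 2, 0, 0, 15.5], [0, 2, 0, 0, 15.5], [0, 0, 0, 0, 15.5]])

```text
time: 29.6
eef_pos: [0.5623, -0.0908, 0.0712]
tcp_rot: [0.998, 0.067, -0.0, 0.0]
wrist_force: [-0.0, -1.0, -0.3]
grip_width: 0.179
finger_force: 0.0
```

```bash
python3 fin.py
```

```text
long_dowel_mid [] []
long_dowel [] []
cursor_grip [(array([395.6, 154. ]), 0.47)] [(array([336.6, 135.8]), 0.66), (array([331.4, 156.8]), 0.48)]
   tri [ 0.5622 -0.091   0.0803] 0.00023876892746499214 gauge [-0.0359 -0.0263  0.0803]
cursor_face [(array([404.8, 150.8]), 0.47)] [(array([337.8, 134.7]), 0.16)]
   tri [ 0.5714 -0.1134  0.0691] 0.0004092597848058328 gauge [-0.0125 -0.0202  0.0691]
cursor [(array([388.7, 155.8]), 0.56)] [(array([336.9, 148.2]), 0.55)]
   tri [ 0.5606 -0.082   0.0536] 0.007287654030690478 gauge [-0.045  -0.0267  0.0536]
tcp 30.2 [ 0.5623 -0.0906  0.0712] gauge [-0.0363 -0.0261  0.0712]
```

Remaining is about 10 mm, so I use small steps and watch the force.

Call:
servo_tool(rows=[[0, 2, 0, 0, 15.5], [0, 2, 0, 0, 15.5], [0, 2, 0, 0, 15.5], [0, 0, 0, 0, 15.5]])

```text
time: 30.6
eef_pos: [0.5632, -0.0968, 0.0712]
tcp_rot: [0.998, 0.067, 0.0, -0.0]
wrist_force: [0.3, 0.1, 0.2]
grip_width: 0.183
finger_force: 0.0
```

Call:
servo_tool(rows=[[0, 1, 0, 0, 15.5], [0, 1, 0, 0, 15.5]])

```text
time: 30.8
eef_pos: [0.5634, -0.0985, 0.0712]
tcp_rot: [0.998, 0.067, -0.0, -0.0]
wrist_force: [-0.9, 1.8, -0.0]
grip_width: 0.181
finger_force: 0.8
```

Call:
servo_tool(rows=[[0, 0.7, 0, 0, 15.5], [0, 0.7, 0, 0, 15.5]])

```text
time: 31.0
eef_pos: [0.5636, -0.0999, 0.0712]
tcp_rot: [0.998, 0.067, 0.0, -0.0]
wrist_force: [-0.2, 2.6, 0.6]
grip_width: 0.183
finger_force: 0.8
```

Call:
servo_tool(rows=[[0, 0.6, 0, 0, 15.5], [0, 0.6, 0, 0, 15.5]])

```text
time: 31.2
eef_pos: [0.5638, -0.1011, 0.0712]
tcp_rot: [0.998, 0.067, 0.0, -0.0]
wrist_force: [0.4, 3.6, 0.7]
grip_width: 0.184
finger_force: 1.3
```

Call:
servo_tool(rows=[[0, 0.5, 0, 0, 15.5], [0, 0.5, 0, 0, 15.5]])

```text
time: 31.4
eef_pos: [0.5638, -0.1015, 0.0712]
tcp_rot: [0.998, 0.067, -0.0, -0.001]
wrist_force: [-0.9, 9.1, 3.3]
grip_width: 0.185
finger_force: 4.7
```

Call:
servo_tool(rows=[[0, 0.5, 0, 0, 15.5], [0, 0.5, 0, 0, 15.5]])

```text
time: 31.6
eef_pos: [0.5638, -0.1018, 0.0712]
tcp_rot: [0.998, 0.067, -0.0, -0.001]
wrist_force: [-2.6, 16.2, 5.1]
grip_width: 0.184
finger_force: 8.1
```

Call:
servo_tool(rows=[[0, -0.6, 0, 0, 16.2], [0, -0.6, 0, 0, 17], [0, 0, 0, 0, 30], [0, 0, 0, 0, 50], [0, 0, 0, 0, 50], [0, 0, 0, 0, 50]])

```text
time: 32.2
eef_pos: [0.5637, -0.1021, 0.0712]
tcp_rot: [0.998, 0.067, -0.0, 0.0]
wrist_force: [-2.0, -1.2, 0.5]
grip_width: 0.585
finger_force: 0.0
```

Call:
servo_tool(rows=[[0, 0, -20, 0, 50], [0, 0, -35, 0, 50], [0, 0, -35, 0, 50], [-30, -35, 0, 0, 50], [-30, -35, 0, 0, 50], [-30, -35, 0, 0, 50], [-30, -35, 0, 0, 50], [0, 0, 0, 0, 50]])

```text
time: 33.0
eef_pos: [0.4234, 0.0234, 0.1616]
tcp_rot: [0.998, 0.068, 0.0, -0.0]
wrist_force: [0.8, -0.4, 0.8]
grip_width: 0.58
finger_force: 0.0
```

```bash
python3 fin.py
python3 - <<'E'
from h import *
c=arm.capture('side');g=np.load('g.npy');a,b=np.cos(g[2]),np.sin(g[2])
W=lambda P:[g[0]+a*P[0]-b*P[1],g[1]+b*P[0]+a*P[1],P[2]]
print('expected dowel mid/foot side',proj(c,[W([.0305,-.005,.067]),W([.0305,-.005,.012])]),'grip',proj(c,[W([-.0245,-.028,.0815])]))
E
```

```text
long_dowel_mid [(array([421. , 141.6]), 0.55)] [(array([337.5, 126.6]), 0.52)]
   tri [ 0.592  -0.15    0.0668] 0.0008647899829336796 gauge [ 0.0265 -0.0046  0.0668]
long_dowel [(array([417.7, 151.6]), 0.43)] []
cursor_grip [(array([400.3, 153. ]), 0.6), (array([394.1, 157.5]), 0.54)] [(array([340.1, 134.8]), 0.79)]
   tri [ 0.5625 -0.1028  0.0773] 0.005167376693779003 gauge [-0.0242 -0.0276  0.0773]
cursor_face [(array([411.7, 148.1]), 0.78)] []
cursor [(array([397. , 157.9]), 0.57)] [(array([329.2, 151.8]), 0.65), (array([339. , 145.2]), 0.55)]
   tri [ 0.5744 -0.0995  0.0276] 0.02085990130865938 gauge [-0.0259 -0.0153  0.0276]
tcp 33.6 [0.4264 0.0207 0.1611] gauge [-0.1647 -0.146   0.1611]
expected dowel mid/foot side [[338.0534114  125.76711633]
 [337.85569398 145.35328743]] grip [[339.1140524  133.09895984]]
```

```bash
python3 -c "
from plant import arm
print(arm.close_job())"
```

```text
the job is handed in; nothing more can be done
None
```

I wedged the long dowel upright at about x = +30 mm on the gauge, released it, and slid the cursor up until its arm touched it; the short dowel was left in its stand. The job is handed in, but no verdict came back: the wedge and the touch rest on wrist forces (peak about 16 N) and camera positions.

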